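Torque a battery cell plug with a click driver

ROBOT

A 7-joint arm with a two-finger parallel gripper is mounted at the origin on the work surface. World frame = base frame: x ahead of the robot, y to its left, z up, the work surface at z = 0. Lengths are in mm, angles in rad, forces in N, time in s.
With the tool pointing down it reaches from about 400 to 900 mm from the base axis. Payload 5.5 kg.
Tool frame: the origin (TCP) lies midway between the tips of the shut fingers; the grasp point (between the pads) lies 19 mm behind it; z points along the fingers, y is the direction in which the jaws open and shut (so a half turn about z gives the same grasp; the last joint's range is limited). The gripper opens to 92 mm and grips with 3 to 60 N. Pads are 19 mm wide; open, the fingers measure 130 mm over their backs; the gripper's body (75 mm by 190 mm) begins 47 mm behind the grasp point.
Start: joints at [1.416, 0.501, -0.427, 1.55, 0.221, 1.138, -0.21], TCP at [263.77, -594.075, 226.729] pointing down, gripper open.
Joint ranges: [-2.88, 2.88], [-0.31, 2.03], [-1.54, 1.56], [0.2, 2.42], [-1.41, 4.55], [0.19, 2.02], [-2.57, 2.57]. Speed limits (rad/s): [2.57, 2.57, 3.14, 3.14, 3.14, 3.14, 3.14].

INTERFACE

Orientations are given as a unit quaternion [x, y, z, w].
In Python, from station import r gives the robot as it stands. The module is installed in compiled form; this text tells all that it offers.
- The arm moves only by the tool play_rows, never from a script. Its argument "deltas" is a list of rows, each a list of 6 numbers: the shift along the tool's x, y, z in m, then the turn, a rotation vector about the tool's x, y, z in degrees. A call has 1 to 5 rows; each row shifts and turns the commanded pose from where the row before left it, along the tool's axes as they then stand; what a row does not reach is not made up. A row lasts 1/8 s, in which the tool goes at most 62.5 mm and 10.7 degrees, less where a joint would pass 70% of its speed; a pose out of reach is approached as far as the arm can. A call with a gripper value outside its range is refused whole. "hand" is the closure in counts, from 0 (fully open) to 255 (shut), set as the call begins (left out, the last holds). The fingers move at their own pace and stop on an object; "newtons" is the grip in N (left out, the last holds). Time passes only in rows, so rows that do not move let the fingers close. It gives the time, the measured TCP pose, the force and the opening at its end, in the units of the state.
- r.observe(): the state, without advancing time (a new reading comes with each control period).
- r.capture(name): name is "side" or "top"; returns (picture, depth): 480x640x3 uint8, red, green, blue; 480x640 float32, mm along the optical axis (not along the pixel's ray), 0 where there is no reading.
- r.camera_model(name): a dict with "fx", "fy", "cx", "cy" (pixels), "origin" and "orientation" of the camera in the world. Camera axes: x right, y down, z forward; pixel columns grow to the right and rows downward; lengths in mm; the calibration is good to about 2 mm. A picture is of the moment at which its call begins. camera_model takes no time and is no camera call.
- r.close_job(): hands the job in, once; it reports no verdict.
The state is a dict: "clock": time; "joint_positions": joint angles; "joint_vel": joint speeds; "joint_efforts": joint torques, N m; "position": TCP position; "orientation": TCP orientation; "force": force on the tool from outside, world axes, zero at the start; "wrist_torque": the same for the moment, N m; "opening": finger opening in mm.
Only numpy, scipy, OpenCV 4.12 (cv2) and the standard library are available. Lean on these libraries where they do the work, as an engineer would, in place of code of your own. Each camera call takes 0.05 s, during which the arm holds its last target. There are 200 camera calls.

TASK

Take the blue-handled preset torque driver out of the wooden block, seat its socket fully over the cross of the red cell plug on the battery and turn it slowly clockwise until the driver clicks. Stop at the click without forcing the handle on past it, then put the driver back upright, all the way down in its well in the block, and let go; leave the other things on the table alone.

Things in the scene. Friction and masses are not known exactly. Their poses are not given: they have to be found in the camera images.
- battery: Motorcycle battery, white case, black lid, heavy, fixed. 91 (x) by 206 (y) mm, top (plug gallery) 150 mm high. Origin: centre of its underside, y along the row of six cell plugs: five yellow, tight, and one red, loose, at any place in the row. The row is at x = -18 mm, pitch 29 mm, yellow plugs like the red one. Two steel terminals, 160 mm high, at x = +30 mm.
- plug_red_top (a point): Centre of the top of the red plug, turning with it. Round head 25 mm wide, 5 mm high, on the gallery; on it an upright cross of two ribs along this frame's x and y, each 24 mm long, 5 mm thick and 8 mm high (the upper 2 mm narrowed to 2.6 mm thick, 22 mm long). This point is 13 mm above the gallery, 163 mm above the table. z up.
- plug_red (a joint): Turn of the red plug in its thread, rad, growing clockwise seen from above (tightening). It starts between 0.1 and 0.95, run in by hand. It drags about 0.35 N m at first and the torque climbs smoothly as the seal is squeezed; the driver clicks somewhere from 0.2 to 1.3 rad after the start. Turn slowly, under 0.3 rad/s: fast turning clicks too early. It stays where it is left.
- driver: Preset click torque driver, 132 mm long, about 0.26 kg, loose, upright in the block, socket down. Origin: centre of the socket's lower face; z up the shaft. Steel socket 33 mm across, 15 mm high, its recess 10 mm deep: a cross of slots 8 mm wide along x and y (1.5 mm play each side on the ribs, 0.13 rad either way). Shaft 12 mm, collar 31 mm, handle from 52 to 132 mm.
- driver_socket (a point): Centre of the socket's lower face (the driver's origin). Fully seated on the plug, this face rests on the plug's round head, 8 mm below the top of the ribs (point plug_red_top); with the slots not in line with the ribs it stands on top of them. Frame as the driver's.
- handle_grip (a point): Point on the axis of the driver's handle to grip: 107 mm above the socket's lower face, 25 mm below the handle's top. The handle is round, 34 mm across, 80 mm long, blue with black flutes; grip it firmly (60 N or more) across the diameter, from above, at any yaw. This frame turns with the handle.
- handle (a joint): Turn of the handle relative to the socket, rad, clockwise positive. The preset clutch holds it near 0 up to about 0.5 N m; there it clicks: the handle breaks over and the torque falls steadily to 0.2 N m as it turns on, until a hard stop at 0.35, past which all torque goes to the plug. Let go, it springs back to 0. Beyond 0.06 it has clicked; beyond 0.25 it is forced.
- block: Wooden tool block, 95 (x) by 75 (y) by 45 mm high, fixed to the table. Origin: centre of its underside. One wide well for the driver; its two 8 mm holes are empty and not used.
- block_well (a point): Centre of the floor of the driver's well, 7 mm above the table. The well is a round upright hole, 37 mm wide with a 3 mm chamfer at its mouth and 38 mm deep; the block's top is 45 mm above the table. The driver stands with its origin at this point.
- screwdriver: Bystander: screwdriver with red handle lying on the table, about 200 mm long, along its own x.
- dropper: Bystander: small clear bottle with white cap, 38 mm wide, 85 mm high, standing; origin under its centre.
- capstrip: Bystander: black strip of six press-in caps, 22 by 150 by 16 mm, lying on the table, long along its y.
Things that resemble listed ones, but are neither listed nor needed, are in the scene too. Of the things that look like the block, take the one that is farthest from the robot's base at the start.

How it is judged:
By the outcome, as a careful person would: the job done as asked, in the order asked, and still so for the second after the job is handed in, with the robot touching nothing.
It also fails if it takes over 72 s, if anything falls off the work surface, if the arm or the gripper's body presses on something with over 40 N, if the wrist force passes 120 N, or if a joint passes its speed limit or range.

## Working session

There is one attempt and no reset: what is moved stays moved. The work goes in short steps, Python scripts to look and compute and a tool call to move; the robot and the scene stay as the last step left them, time stands still between calls to the robot, and variables do not carry over. Pictures are saved under pics/ and viewed, about 8 in all and at most 12, crops included, and the job is handed in when it is done.

Besides the shell and the picture viewer there is one more tool, called after ">>>" as a command line: name --pt "numbers of a row" for each row, then --argument value for the rest. play_rows: Moves the arm, as the interface text tells. Its arguments: {"type":"object","properties":{"deltas":{"type":"array"},"hand":{"type":"number"},"newtons":{"type":"number"}},"required":["deltas"]}

```bash
mkdir -p pics
cat > h.py <<'E'
import numpy as np, cv2
from station import r
from scipy.spatial.transform import Rotation as R
def cap(n,f=None):
    p,d=r.capture(n)
    if f: cv2.imwrite('pics/'+f,p[:,:,::-1])
    m=r.camera_model(n); v,u=np.mgrid[:480,:640]
    c=np.stack([(u-m['cx'])/m['fx']*d,(v-m['cy'])/m['fy']*d,d],-1)
    w=c@R.from_quat(m['orientation']).as_matrix().T+np.array(m['origin'])
    w[d==0]=np.nan
    return p,d,w
E
python3 - <<'E'
from h import *
for n in('top','side'):
    p,d,w=cap(n,n+'0.png'); np.savez(n+'0.npz',p=p,w=w); m=r.camera_model(n); print(m)
s=r.observe(); print(s)
E
```

```text
{'fx': 436.264963341164, 'fy': 436.264963341164, 'cx': 313.90694143179206, 'cy': 244.53387020471573, 'origin': array([ 407.69748655,   47.65690534, 1230.40412149]), 'orientation': array([-0.70346967,  0.7092886 , -0.03096571,  0.03288202])}
{'fx': 447.1193126037827, 'fy': 447.1193126037827, 'cx': 317.5024478197907, 'cy': 234.0876463718301, 'origin': array([ 482.83087825, -531.24485811,  830.12873049]), 'orientation': array([ 0.93947416, -0.01625168,  0.00501362, -0.34219739])}
{'clock': 0.1, 'joint_positions': array([ 1.41620776,  0.50173454, -0.42675984,  1.55133249,  0.22079357,
        1.13831012, -0.21029676]), 'joint_vel': array([-0.00115253, -0.0017595 , -0.00088548, -0.00359421,  0.00113032,
       -0.00063846,  0.00026292]), 'joint_efforts': array([-1.08919715e-02, -5.67875969e+01, -5.83832189e+00, -2.79916960e+01,
       -6.89227693e-02,  2.41032435e-02,  5.16591945e-05]), 'position': array([ 263.41414574, -593.54658512,  225.79551956]), 'orientation': array([ 9.78259980e-01,  2.07380461e-01, -1.61176086e-04, -8.54348829e-04]), 'force': array([ 0.2630368 , -1.41163301,  0.03279694]), 'wrist_torque': array([ 0.03821121,  0.04439905, -0.01134883]), 'opening': 91.72025128277565}
```

View pics/top0.png

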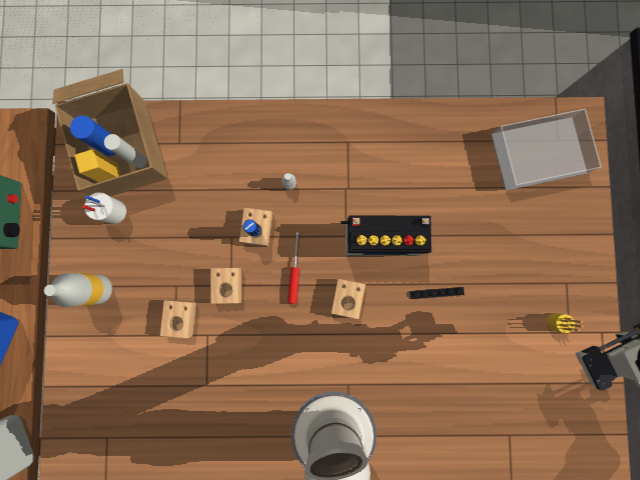

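View pics/side0.png

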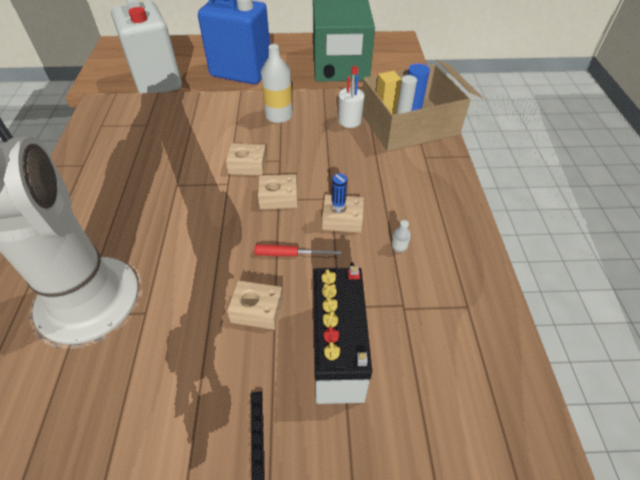

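Top view: the driver stands in the block at (254,227), which is farthest from the base at (334,437). The red plug is at (409,240). The side view shows the same, with the driver at (340,195) and the red plug at (331,337). I'll measure next.

Run:
```python
from h import *
a=np.load('top0.npz');b=np.load('side0.npz')
t=[cv2.resize(x,(400,300),interpolation=cv2.INTER_CUBIC) for x in (a['p'][200:260,215:295],a['p'][205:265,345:425+10][:, :80],b['p'][160:235,300:400],b['p'][310:370,295:375])]
im=np.vstack([np.hstack(t[:2]),np.hstack(t[2:])]);cv2.imwrite('pics/c1.png',im[:,:,::-1])
for nm,z in(('top',a),('side',b)):
    p=z['p'].astype(int);w=z['w']
    red=(p[...,0]>120)&(p[...,1]<60)&(p[...,2]<60)&(w[...,2]>140)&(w[...,2]<175)
    blue=(p[...,2]>p[...,0]+50)&(w[...,2]>60)&(w[...,2]<160)&(abs(w[...,1]-200)<150)&(w[...,0]>350)
    yel=(p[...,0]>150)&(p[...,1]>120)&(p[...,2]<80)&(w[...,2]>150)&(w[...,2]<175)&(w[...,0]>350)
    for k,mm in(('red',red),('blue',blue),('yel',yel)):
        n,l,st,c=cv2.connectedComponentsWithStats(mm.astype(np.uint8))
        for i in range(1,n):
            if st[i,4]>15: q=w[l==i]; print(nm,k,st[i],c[i].round(1),np.nanmean(q,0).round(1),np.nanmax(q[:,2]).round(1))
    top=(w[...,2]>132)&(w[...,2]<146)&(w[...,1]>120)&(w[...,1]<350)&(w[...,0]>400)
    q=w[top]; print(nm,'drvtop',len(q),q.mean(0),q.min(0),q.max(0))
    bl=(w[...,2]>38)&(w[...,2]<50)&(w[...,1]>120)&(w[...,1]<300)&(w[...,0]>470)&(w[...,0]<650)
    q=w[bl].astype(np.float32); print(nm,'block',len(q),cv2.minAreaRect(q[:,:2]),q[:,2].mean())
    bt=(w[...,2]>143)&(w[...,2]<168)&(w[...,1]<100)&(w[...,1]>-250)&(w[...,0]>400)&(w[...,0]<700)
    q=w[bt].astype(np.float32); print(nm,'batt',len(q),cv2.minAreaRect(q[:,:2]),np.median(q[:,2]))
```

```text
top red [404 235  10  10  69] [408.6 239.7] [ 514.8 -183.6  158.5] 166.7
top blue [243 220  17  16 144] [250.6 226.7] [554.  210.4 131.6] 144.8
top yel [357 235  10  10  67] [361.6 239.6] [515.9 -67.6 159.2] 168.0
top yel [381 235   9  10  63] [385.1 239.8] [ 515.  -125.4  159.7] 167.5
top yel [369 236   9   9  61] [373.3 239.7] [515.6 -96.5 159. ] 166.9
top yel [393 236   9   9  55] [397.  239.9] [ 514.5 -154.8  159.3] 166.1
top yel [416 236  10   9  57] [420.4 239.7] [ 514.6 -212.6  158.7] 168.1
top drvtop 143 [555.29395362 213.75475195 139.25865562] [539.91046491 197.63829237 133.33677944] [572.99867829 229.71366581 144.78067751]Traceback (most recent call last):
  File "<stdin>", line 17, in <module>
cv2.error: OpenCV(4.12.0) /io/opencv/modules/imgproc/src/convhull.cpp:143: error: (-215:Assertion failed) total >= 0 && (depth == CV_32F || depth == CV_32S) in function 'convexHull'
```

View pics/c1.png

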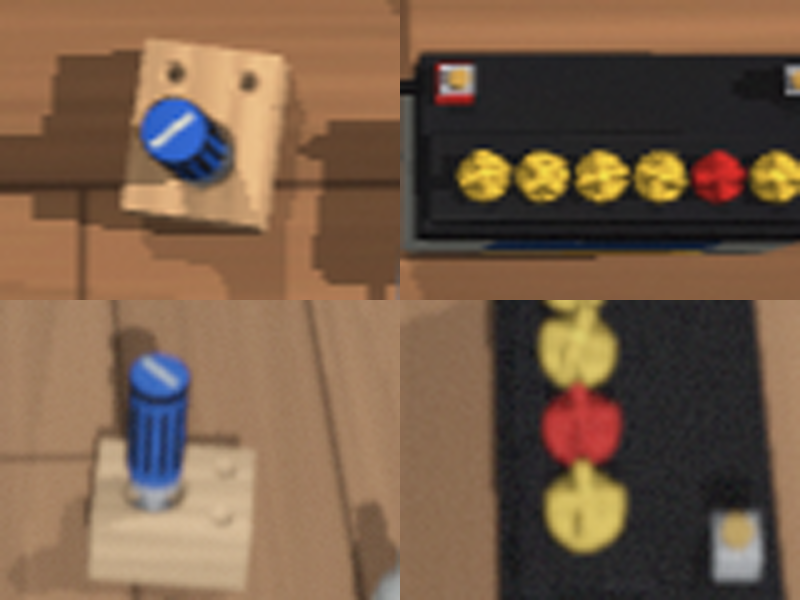

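Crop: a white line on top of the handle gives the handle's yaw. Red plug centre is near (514.8,-183.6) and the driver axis near (555,214). I still need the side-camera check and the yaws.

```bash
cat >> h.py <<'E'
def warp(p,n,c,z,half,px):
    # rectified view of horizontal plane z around c: up=+x, left=+y
    m=r.camera_model(n);Rm=R.from_quat(m['orientation']).as_matrix()
    s=2*half/px; v,u=np.mgrid[:px,:px]
    W=np.stack([c[0]+half-v*s,c[1]+half-u*s,np.full(u.shape,float(z))],-1)
    C=(W-np.array(m['origin']))@Rm
    return cv2.remap(p,(C[...,0]/C[...,2]*m['fx']+m['cx']).astype(np.float32),(C[...,1]/C[...,2]*m['fy']+m['cy']).astype(np.float32),cv2.INTER_CUBIC)
E
python3 - <<'E'
from h import *
out=[]
for nm in('top','side'):
    P=[];
    for k in range(8): P.append(r.capture(nm)[0].astype(float))
    p=np.mean(P,0).astype(np.float32)
    x=warp(p,nm,(515,-183.6),161,20,300); x=cv2.normalize(x[...,0],None,0,255,cv2.NORM_MINMAX)
    y=warp(p,nm,(555,213.7),139,25,300)[...,0].clip(0,255)
    out.append(np.hstack([x,y]))
cv2.imwrite('pics/c2.png',np.vstack(out))
b=np.load('side0.npz');p=b['p'].astype(int);w=b['w']
red=(p[...,0]>120)&(p[...,1]<60)&(p[...,2]<60)&(w[...,2]>140)&(w[...,2]<175)
print(red.sum(),np.nanmean(w[red],0))
tp=(abs(w[...,2]-139)<4)&(p[...,2]>90)&(w[...,1]>120)&(w[...,1]<300)&(w[...,0]>450)&(w[...,0]<650)
print(w[tp].mean(0),w[tp].min(0),w[tp].max(0),tp.sum())
E
```

```text
141 [ 525.80860321 -156.54210818  153.10914956]
[556.33548467 211.51575306 137.1895754 ] [541.66073761 195.71591562 135.04049652] [573.605491   229.22533159 139.87482464] 114[ WARN:0@16.825] global loadsave.cpp:1063 imwrite_ Unsupported depth image for selected encoder is fallbacked to CV_8U.
```

View pics/c2.png

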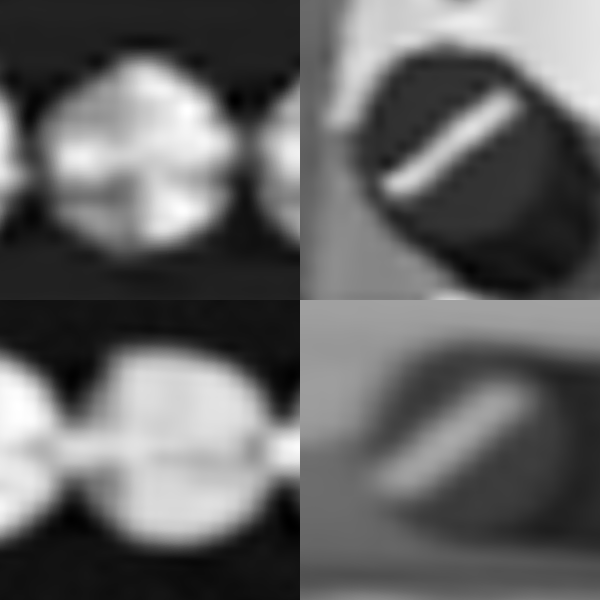

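Readings from the rectified crop:
- Handle line is at about -53°, so the slots are at 37° mod 90.
- Red ribs lie roughly along the world axes (about 0°).
- Driver axis is about (556.5,212.7).
- Plug is about (515,-183.5).

Next I plan the approach, turning the tool 90° CCW on the way so joint 7 has room for the clockwise turning.

```bash
cat >> h.py <<'E'
def plan(target,yaw,n,start=None):
    s=r.observe(); M=R.from_quat(s['orientation']); p=np.array(s['position'])
    X=M.as_matrix()[:,0]; y0=np.degrees(np.arctan2(X[1],X[0])); dy=(yaw-y0+180)%360-180
    print('clock',s['clock'],'pos',p.round(1),'yaw',round(y0,1),'tilt',M.as_matrix()[:2,2].round(4),'j',s['joint_positions'].round(2),'F',s['force'].round(1),'T',s['wrist_torque'].round(3),'op',round(s['opening'],1))
    st=(np.array(target)-p)/n/1000; 
    for i in range(n):
        a=np.radians(y0+dy*i/n); Q=np.array([[np.cos(a),np.sin(a),0],[np.sin(a),-np.cos(a),0],[0,0,-1]])
        print([round(float(v),4) for v in Q.T@st]+[0,0,round(-dy/n,2)],end=',\n' if i%5<4 else '\n\n')
E
python3 -c "
from h import *
plan((556.5,212.7,226),114,20)"
```

```text
clock 0.9 pos [ 263.8 -594.1  226.8] yaw 23.9 tilt [ 0.0001 -0.0001] j [ 1.42  0.5  -0.43  1.55  0.22  1.14 -0.21] F [ 0.6 -0.1 -0.2] T [ 0.015  0.053 -0.019] op 91.8
[0.0297, -0.0309, 0.0, 0, 0, np.float64(-4.5)],
[0.0321, -0.0285, 0.0, 0, 0, np.float64(-4.5)],
[0.0342, -0.0259, 0.0, 0, 0, np.float64(-4.5)],
[0.0361, -0.0231, 0.0, 0, 0, np.float64(-4.5)],
[0.0379, -0.0202, 0.0, 0, 0, np.float64(-4.5)]

[0.0393, -0.0172, 0.0, 0, 0, np.float64(-4.5)],
[0.0405, -0.014, 0.0, 0, 0, np.float64(-4.5)],
[0.0415, -0.0108, 0.0, 0, 0, np.float64(-4.5)],
[0.0422, -0.0075, 0.0, 0, 0, np.float64(-4.5)],
[0.0427, -0.0042, 0.0, 0, 0, np.float64(-4.5)]

[0.0429, -0.0008, 0.0, 0, 0, np.float64(-4.5)],
[0.0428, 0.0026, 0.0, 0, 0, np.float64(-4.5)],
[0.0425, 0.0059, 0.0, 0, 0, np.float64(-4.5)],
[0.0419, 0.0092, 0.0, 0, 0, np.float64(-4.5)],
[0.0411, 0.0125, 0.0, 0, 0, np.float64(-4.5)]

[0.0399, 0.0157, 0.0, 0, 0, np.float64(-4.5)],
[0.0386, 0.0188, 0.0, 0, 0, np.float64(-4.5)],
[0.037, 0.0217, 0.0, 0, 0, np.float64(-4.5)],
[0.0352, 0.0246, 0.0, 0, 0, np.float64(-4.5)],
[0.0331, 0.0273, 0.0, 0, 0, np.float64(-4.5)]
```

>>> play_rows --pt "0.03 -0.031 0 0 0 -4.5" --pt "0.032 -0.0285 0 0 0 -4.5" --pt "0.034 -0.026 0 0 0 -4.5" --pt "0.036 -0.023 0 0 0 -4.5" --pt "0.038 -0.02 0 0 0 -4.5" --hand 0 --newtons 60

```text
clock: 1.52
position: [337.5, -391.3, 227.0]
orientation: [0.919, 0.395, 0.0, 0.0]
force: [0.5, 0.4, -0.1]
opening: 92.0
```

>>> play_rows --pt "0.039 -0.017 0 0 0 -4.5" --pt "0.0405 -0.014 0 0 0 -4.5" --pt "0.0415 -0.011 0 0 0 -4.5" --pt "0.042 -0.0075 0 0 0 -4.5" --pt "0.0425 -0.004 0 0 0 -4.5"

```text
clock: 2.15
position: [410.5, -190.5, 227.1]
orientation: [0.824, 0.567, 0.0, 0.001]
force: [0.1, -0.6, -0.7]
opening: 91.6
```

>>> play_rows --pt "0.043 -0.001 0 0 0 -4.5" --pt "0.043 0.0025 0 0 0 -4.5" --pt "0.0425 0.006 0 0 0 -4.5" --pt "0.042 0.009 0 0 0 -4.5" --pt "0.041 0.0125 0 0 0 -4.5"

```text
clock: 2.78
position: [483.6, 11.4, 227.0]
orientation: [0.697, 0.717, 0.0, 0.001]
force: [0.4, 0.3, -0.2]
opening: 91.9
```

>>> play_rows --pt "0.04 0.0155 0 0 0 -4.5" --pt "0.0385 0.019 0 0 0 -4.5" --pt "0.037 0.0215 0 0 0 -4.5" --pt "0.035 0.0245 0 0 0 -4.5" --pt "0.033 0.0275 0 0 0 -4.5"

```text
clock: 3.4
position: [557.2, 212.7, 226.8]
orientation: [0.544, 0.839, -0.0, 0.0]
force: [-0.5, -0.9, 1.1]
opening: 91.7
```

```bash
python3 -c "
from h import *
cap('side','s1.png')
plan((556.5,212.7,95),114,5)"
```

```text
clock 3.45 pos [557.4 219.5 227.4] yaw 114.5 tilt [0.0019 0.0061] j [ 0.29  0.56 -0.99  1.67  0.5   1.18 -0.39] F [1.7 5.4 2.5] T [ 0.38  -0.322 -0.034] op 92.2
[-0.0012, -0.0007, 0.0265, 0, 0, np.float64(0.11)],
[-0.0012, -0.0007, 0.0265, 0, 0, np.float64(0.11)],
[-0.0012, -0.0007, 0.0265, 0, 0, np.float64(0.11)],
[-0.0012, -0.0007, 0.0265, 0, 0, np.float64(0.11)],
[-0.0012, -0.0007, 0.0265, 0, 0, np.float64(0.11)]
```

>>> play_rows --pt "0 0 0 0 0 0" --pt "0 0 0.04 0 0 0" --pt "0 0 0.05 0 0 0" --pt "0 0 0.041 0 0 0" --pt "0 0 0 0 0 0"

```text
clock: 4.08
position: [554.3, 208.5, 92.9]
orientation: [0.546, 0.838, -0.003, -0.002]
force: [0.8, -0.1, 1.3]
opening: 91.4
```

```bash
python3 -c "
from h import *
plan((556.5,212.7,95),114,1)
p,d,w=cap('top','t1.png'); q,_,_=cap('side')
cv2.imwrite('pics/g1.png',np.hstack([cv2.resize(p[180:280,200:300],(400,400)),cv2.resize(q[120:240,280:400],(400,400))])[:,:,::-1])"
```

```text
clock 4.075 pos [554.3 208.5  92.9] yaw 113.8 tilt [-0.006  -0.0034] j [ 0.22  0.7  -0.87  1.79  0.64  0.97 -0.5 ] F [ 0.8 -0.1  1.3] T [ 0.031 -0.075 -0.006] op 91.4
[0.003, 0.0037, -0.0021, 0, 0, np.float64(-0.18)],
```

View pics/g1.png

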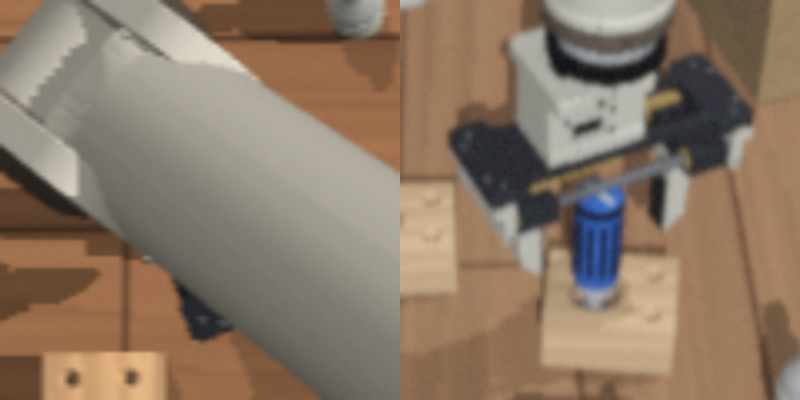

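The side crop shows the handle between the open fingers. I'll let the arm settle, then centre.

>>> play_rows --pt "0 0 0 0 0 0" --pt "0 0 0 0 0 0" --pt "0 0 0 0 0 0"

```text
clock: 4.55
position: [557.1, 211.7, 96.7]
orientation: [0.545, 0.838, 0.0, 0.001]
force: [-0.6, -0.3, 0.4]
opening: 91.9
```

```bash
python3 -c "
from h import *
plan((556.5,212.7,95),114,1)"
```

```text
clock 4.55 pos [557.1 211.7  96.7] yaw 113.9 tilt [0.0015 0.0002] j [ 0.22  0.7  -0.87  1.78  0.64  0.97 -0.5 ] F [-0.6 -0.3  0.4] T [ 0.007 -0.111  0.04 ] op 91.9
[0.0011, -0.0001, 0.0017, 0, 0, np.float64(-0.07)],
```

>>> play_rows --pt "0.001 0 0.0015 0 0 0" --pt "0 0 0 0 0 0" --pt "0 0 0 0 0 0" --pt "0 0 0 0 0 0" --pt "0 0 0 0 0 0" --hand 255 --newtons 60

```text
clock: 5.18
position: [556.1, 212.5, 94.2]
orientation: [0.545, 0.838, -0.0, -0.0]
force: [-0.2, -0.5, -0.9]
opening: 46.5
```

```bash
python3 -c "
from h import *
plan((556.5,212.7,95),114,1)"
```

```text
clock 5.175 pos [556.1 212.5  94.2] yaw 113.9 tilt [-0.0001 -0.    ] j [ 0.22  0.7  -0.87  1.78  0.65  0.96 -0.5 ] F [-0.2 -0.5 -0.9] T [ 0.03  -0.095  0.004] op 46.5
[-0.0, 0.0004, -0.0008, 0, 0, np.float64(-0.06)],
```

>>> play_rows --pt "0 0 0 0 0 0" --pt "0 0 0 0 0 0" --pt "0 0 0 0 0 0" --pt "0 0 0 0 0 0"

```text
clock: 5.68
position: [556.1, 212.6, 94.2]
orientation: [0.545, 0.838, 0.0, 0.0]
force: [0.8, 0.8, -1.1]
opening: 33.5
```

```bash
python3 -c "
from h import *
plan((556.5,212.7,95),114,1)"
```

```text
clock 5.675 pos [556.1 212.6  94.2] yaw 113.9 tilt [0.0001 0.0001] j [ 0.22  0.7  -0.87  1.78  0.65  0.96 -0.5 ] F [ 0.8  0.8 -1.1] T [ 0.037 -0.133 -0.018] op 33.5
[-0.0001, 0.0004, -0.0008, 0, 0, np.float64(-0.06)],
```

Gripped: opening is 33.5 mm. Now lift.

>>> play_rows --pt "0 0 -0.01 0 0 0" --pt "0 0 -0.025 0 0 0" --pt "0 0 -0.04 0 0 0" --pt "0 0 -0.05 0 0 0" --pt "0 0 -0.04 0 0 0"

```text
clock: 6.3
position: [555.9, 212.9, 261.6]
orientation: [0.545, 0.839, 0.0, 0.0]
force: [1.5, 0.2, -2.4]
opening: 33.1
```

>>> play_rows --pt "0 0 -0.015 0 0 0" --pt "0 0 0 0 0 0" --pt "0 0 0 0 0 0"

```text
clock: 6.68
position: [555.2, 211.7, 272.2]
orientation: [0.545, 0.838, -0.001, -0.001]
force: [-0.6, -0.2, -1.8]
opening: 33.2
```

```bash
python3 -c "
from h import *
plan((515,-183.5,274),77,10)"
```

```text
clock 6.675 pos [555.2 211.7 272.2] yaw 113.9 tilt [-0.0028 -0.0014] j [ 0.32  0.51 -1.01  1.63  0.45  1.26 -0.36] F [-0.6 -0.2 -1.8] T [ 0.022 -0.109 -0.002] op 33.2
[-0.0345, -0.0197, -0.0002, 0, 0, np.float64(3.69)],
[-0.0357, -0.0174, -0.0002, 0, 0, np.float64(3.69)],
[-0.0367, -0.0151, -0.0002, 0, 0, np.float64(3.69)],
[-0.0376, -0.0127, -0.0002, 0, 0, np.float64(3.69)],
[-0.0384, -0.0103, -0.0002, 0, 0, np.float64(3.69)]

[-0.039, -0.0078, -0.0002, 0, 0, np.float64(3.69)],
[-0.0394, -0.0052, -0.0002, 0, 0, np.float64(3.69)],
[-0.0396, -0.0027, -0.0002, 0, 0, np.float64(3.69)],
[-0.0397, -0.0001, -0.0002, 0, 0, np.float64(3.69)],
[-0.0396, 0.0024, -0.0002, 0, 0, np.float64(3.69)]
```

>>> play_rows --pt "-0.0345 -0.0195 0 0 0 3.7" --pt "-0.0355 -0.0175 0 0 0 3.7" --pt "-0.0365 -0.015 0 0 0 3.7" --pt "-0.0375 -0.0125 0 0 0 3.7" --pt "-0.0385 -0.0105 0 0 0 3.7"

```text
clock: 7.3
position: [534.7, 14.0, 272.4]
orientation: [0.674, 0.739, -0.001, -0.001]
force: [1.3, 0.2, -3.1]
opening: 33.5
```

>>> play_rows --pt "-0.039 -0.008 0 0 0 3.7" --pt "-0.0395 -0.005 0 0 0 3.7" --pt "-0.0395 -0.0025 0 0 0 3.7" --pt "-0.0395 0 0 0 0 3.7" --pt "-0.0395 0.0025 0 0 0 3.7"

```text
clock: 7.92
position: [514.9, -182.9, 272.3]
orientation: [0.784, 0.621, -0.001, -0.001]
force: [0.3, -0.6, -2.9]
opening: 33.4
```

>>> play_rows --pt "0 0 0 0 0 0" --pt "0 0 0 0 0 0" --pt "0 0 0 0 0 0" --pt "0 0 0 0 0 0" --pt "0 0 0 0 0 0"

```text
clock: 8.55
position: [516.4, -181.2, 274.3]
orientation: [0.783, 0.623, 0.0, 0.0]
force: [-0.9, 0.8, -2.1]
opening: 33.4
```

```bash
python3 -c "
from h import *
plan((515,-183.5,255),77,1)
p,d,w=cap('top'); q,_,_=cap('side')
cv2.imwrite('pics/g2.png',np.hstack([cv2.resize(p[180:280,360:460],(400,400)),cv2.resize(q[260:380,270:390],(400,400))])[:,:,::-1])"
```

```text
clock 8.55 pos [ 516.4 -181.2  274.3] yaw 77.0 tilt [ 0.0001 -0.0001] j [ 0.98  0.35 -0.86  1.75  0.28  1.18 -0.19] F [-0.9  0.8 -2.1] T [-0.001 -0.042 -0.002] op 33.4
[-0.0025, -0.0009, 0.0193, 0, 0, np.float64(0.0)],
```

View pics/g2.png

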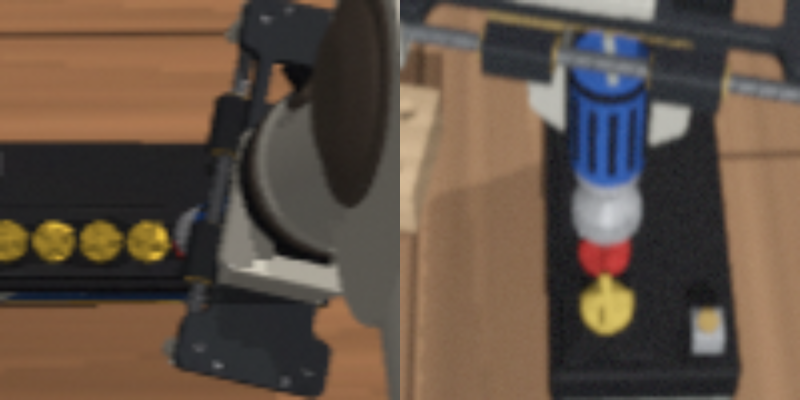

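Side crop: the socket sits above the red plug and the white line points along the view, i.e. the slots are along the world axes. Seated TCP z should be about 242, and standing on the ribs about 250.

>>> play_rows --pt "-0.0025 -0.001 0.005 0 0 0" --pt "0 0 0.008 0 0 0" --pt "0 0 0.008 0 0 0" --pt "0 0 0 0 0 0" --pt "0 0 0 0 0 0"

```text
clock: 9.28
position: [514.9, -183.9, 253.2]
orientation: [0.783, 0.622, 0.0, -0.0]
force: [0.3, 0.5, -2.1]
opening: 33.1
```

```bash
python3 -c "
from h import *
plan((515,-183.5,255),77,1)"
```

```text
clock 9.275 pos [ 514.9 -183.9  253.2] yaw 76.9 tilt [0.0001 0.0002] j [ 0.98  0.37 -0.85  1.77  0.3   1.14 -0.2 ] F [ 0.3  0.5 -2.1] T [-0.005 -0.071 -0.008] op 33.1
[0.0004, 0.0, -0.0018, 0, 0, np.float64(-0.05)],
```

>>> play_rows --pt "0 0 0.001 0 0 0" --pt "0 0 0.001 0 0 0" --pt "0 0 0.001 0 0 0" --pt "0 0 0.0015 0 0 0" --pt "0 0 0 0 0 0"

```text
clock: 9.9
position: [514.6, -184.0, 248.6]
orientation: [0.783, 0.622, -0.0, -0.0]
force: [-0.3, 1.0, -3.0]
opening: 33.1
```

```bash
python3 -c "
from h import *
plan((515,-183.5,242.2),77,1)"
```

```text
clock 9.9 pos [ 514.6 -184.   248.6] yaw 76.9 tilt [-0.0002  0.0001] j [ 0.97  0.37 -0.85  1.78  0.31  1.13 -0.2 ] F [-0.3  1.  -3. ] T [-0.009 -0.114 -0.011] op 33.1
[0.0006, 0.0002, 0.0064, 0, 0, np.float64(-0.06)],
```

>>> play_rows --pt "0 0 0.001 0 0 0" --pt "0 0 0.001 0 0 0" --pt "0 0 0.001 0 0 0" --pt "0 0 0 0 0 0"

```text
clock: 10.4
position: [514.8, -184.0, 245.7]
orientation: [0.783, 0.622, 0.0, 0.0]
force: [0.5, 0.4, -2.4]
opening: 33.1
```

```bash
python3 -c "
from h import *
plan((515,-183.5,242.2),77,1)"
```

```text
clock 10.4 pos [ 514.8 -184.   245.7] yaw 76.9 tilt [ 0.0002 -0.    ] j [ 0.97  0.38 -0.84  1.78  0.31  1.12 -0.2 ] F [ 0.5  0.4 -2.4] T [-0.06  -0.159 -0.039] op 33.1
[0.0006, 0.0001, 0.0035, 0, 0, np.float64(-0.06)],
```

Already below the rib tops with no force, so the slots are over the cross. Lower it to the head.

>>> play_rows --pt "0 0 0.001 0 0 0" --pt "0 0 0.001 0 0 0" --pt "0 0 0.001 0 0 0" --pt "0 0 0.0005 0 0 0" --pt "0 0 0 0 0 0"

```text
clock: 11.02
position: [514.8, -184.0, 242.2]
orientation: [0.783, 0.622, 0.0, 0.0]
force: [0.3, 0.1, -3.1]
opening: 33.3
```

```bash
python3 -c "
from h import *
plan((515,-183.5,242.2),77,1)"
```

```text
clock 11.025 pos [ 514.8 -184.   242.2] yaw 76.9 tilt [0.0002 0.    ] j [ 0.97  0.38 -0.84  1.79  0.31  1.12 -0.21] F [ 0.3  0.1 -3.1] T [-0.042 -0.261  0.036] op 33.3
[0.0005, 0.0001, 0.0, 0, 0, np.float64(-0.06)],
```

>>> play_rows --pt "0 0 0.0005 0 0 0" --pt "0 0 0.0005 0 0 0" --pt "0 0 0 0 0 0"

```text
clock: 11.4
position: [515.0, -184.1, 242.0]
orientation: [0.783, 0.622, -0.0, 0.0]
force: [-1.2, 0.4, 4.7]
opening: 33.4
```

```bash
python3 -c "
from h import *
plan((515,-183.5,242.2),77,1)"
```

```text
clock 11.4 pos [ 515.  -184.1  242. ] yaw 76.9 tilt [ 0.0004 -0.0006] j [ 0.97  0.38 -0.84  1.79  0.31  1.11 -0.21] F [-1.2  0.4  4.7] T [ 0.128  0.433 -0.032] op 33.4
[0.0005, -0.0001, -0.0002, 0, 0, np.float64(-0.06)],
```

Seated: contact at TCP z 242.0 with about 8 N. Start turning clockwise at 1.2° per row (0.17 rad/s).

>>> play_rows --pt "0 0 0 0 0 0.8" --pt "0 0 0 0 0 1.2" --pt "0 0 0 0 0 1.2" --pt "0 0 0 0 0 1.2" --pt "0 0 0 0 0 1.2"

```text
clock: 12.02
position: [515.6, -183.8, 242.0]
orientation: [0.813, 0.583, 0.001, 0.001]
force: [0.2, 0.7, 4.4]
opening: 33.4
```

```bash
cat > st.py <<'E'
from h import *
s=r.observe();X=R.from_quat(s['orientation']).as_matrix()[:,0]
print('clk',s['clock'],'p',s['position'].round(1),'yaw',round(float(np.degrees(np.arctan2(X[1],X[0]))),2),'F',s['force'].round(1),'T',s['wrist_torque'].round(3),'j7',s['joint_positions'][6].round(2),'e7',s['joint_efforts'][6].round(3))
E
python3 st.py
```

```text
clk 12.025 p [ 515.6 -183.8  242. ] yaw 71.31 F [0.2 0.7 4.4] T [ 0.257 -0.057  0.124] j7 -0.3 e7 0.13
```

>>> play_rows --pt "0 0 0 0 0 1.2" --pt "0 0 0 0 0 1.2" --pt "0 0 0 0 0 1.2" --pt "0 0 0 0 0 1.2" --pt "0 0 0 0 0 1.2"

```text
clock: 12.65
position: [515.8, -183.8, 242.0]
orientation: [0.842, 0.54, 0.001, 0.001]
force: [0.4, 1.1, 5.2]
opening: 32.9
```

```bash
python3 st.py
```

```text
clk 12.65 p [ 515.8 -183.8  242. ] yaw 65.35 F [0.4 1.1 5.2] T [ 0.164 -0.166  0.389] j7 -0.39 e7 -0.181
```

Ribs engaged with torque at 0.39 N·m. Continuing with a check after each call.

>>> play_rows --pt "0 0 0 0 0 1.2" --pt "0 0 0 0 0 1.2" --pt "0 0 0 0 0 1.2" --pt "0 0 0 0 0 1.2" --pt "0 0 0 0 0 1.2"

```text
clock: 13.28
position: [515.9, -183.8, 242.0]
orientation: [0.869, 0.495, 0.001, 0.001]
force: [0.8, 0.9, 4.5]
opening: 33.1
```

```bash
python3 st.py
```

```text
clk 13.275 p [ 515.9 -183.8  242. ] yaw 59.35 F [0.8 0.9 4.5] T [ 0.163 -0.235  0.41 ] j7 -0.49 e7 -0.187
```

>>> play_rows --pt "0 0 0 0 0 1.2" --pt "0 0 0 0 0 1.2" --pt "0 0 0 0 0 1.2" --pt "0 0 0 0 0 1.2" --pt "0 0 0 0 0 1.2"

```text
clock: 13.9
position: [515.9, -183.8, 242.1]
orientation: [0.894, 0.449, 0.001, 0.001]
force: [1.3, 0.3, 4.4]
opening: 33.5
```

```bash
python3 st.py
```

```text
clk 13.9 p [ 515.9 -183.8  242.1] yaw 53.35 F [1.3 0.3 4.4] T [ 0.18  -0.329  0.404] j7 -0.58 e7 -0.202
```

>>> play_rows --pt "0 0 0 0 0 1.2" --pt "0 0 0 0 0 1.2" --pt "0 0 0 0 0 1.2" --pt "0 0 0 0 0 1.2" --pt "0 0 0 0 0 1.2"

```text
clock: 14.52
position: [516.0, -183.8, 242.0]
orientation: [0.916, 0.402, 0.001, 0.001]
force: [1.9, 0.7, 5.4]
opening: 33.0
```

```bash
python3 st.py
```

```text
clk 14.525 p [ 516.  -183.8  242. ] yaw 47.34 F [1.9 0.7 5.4] T [ 0.152 -0.336  0.375] j7 -0.68 e7 -0.214
```

```bash
cat > av.py <<'E'
from h import *
t=[]
for i in range(4):
    r.capture('side'); s=r.observe(); t.append([s['wrist_torque'][2],s['joint_efforts'][6]])
print(np.round(t,3).tolist(),np.mean(t,0).round(3))
E
python3 st.py; python3 av.py;python3 st.py
```

```text
clk 14.525 p [ 516.  -183.8  242. ] yaw 47.34 F [1.9 0.7 5.4] T [ 0.152 -0.336  0.375] j7 -0.68 e7 -0.214
[[0.394, -0.327], [0.392, -0.529], [0.339, -0.418], [0.385, -0.38]] [ 0.378 -0.414]
clk 14.725 p [ 516.  -183.9  242.1] yaw 47.39 F [1.3 0.7 5.3] T [ 0.157 -0.428  0.385] j7 -0.68 e7 -0.38
```

>>> play_rows --pt "0 0 0 0 0 1" --pt "0 0 0 0 0 1"

```text
clock: 14.98
position: [516.0, -183.9, 242.0]
orientation: [0.923, 0.386, 0.001, 0.001]
force: [1.3, 0.9, 4.8]
opening: 33.8
```

```bash
python3 st.py; python3 av.py
```

```text
clk 14.975 p [ 516.  -183.9  242. ] yaw 45.36 F [1.3 0.9 4.8] T [ 0.149 -0.394  0.4  ] j7 -0.71 e7 -0.249
[[0.365, -0.371], [0.384, -0.501], [0.372, -0.418], [0.382, -0.391]] [ 0.376 -0.42 ]
```

>>> play_rows --pt "0 0 0 0 0 1" --pt "0 0 0 0 0 1" --pt "0 0 0 0 0 1"

```text
clock: 15.55
position: [516.0, -183.9, 242.0]
orientation: [0.932, 0.361, 0.001, 0.001]
force: [1.6, 0.4, 5.1]
opening: 33.2
```

```bash
python3 st.py; python3 av.py
```

```text
clk 15.55 p [ 516.  -183.9  242. ] yaw 42.36 F [1.6 0.4 5.1] T [ 0.121 -0.428  0.348] j7 -0.76 e7 -0.256
[[0.396, -0.377], [0.41, -0.507], [0.361, -0.424], [0.392, -0.396]] [ 0.39  -0.426]
```

>>> play_rows --pt "0 0 0 0 0 1" --pt "0 0 0 0 0 1" --pt "0 0 0 0 0 1" --pt "0 0 0 0 0 1" --pt "0 0 0 0 0 1"

```text
clock: 16.38
position: [516.1, -183.9, 242.0]
orientation: [0.947, 0.32, 0.001, 0.001]
force: [1.3, 0.4, 5.3]
opening: 33.1
```

```bash
python3 st.py; python3 av.py
```

```text
clk 16.375 p [ 516.1 -183.9  242. ] yaw 37.37 F [1.3 0.4 5.3] T [ 0.144 -0.488  0.434] j7 -0.84 e7 -0.265
[[0.403, -0.38], [0.391, -0.519], [0.422, -0.434], [0.371, -0.406]] [ 0.397 -0.435]
```

>>> play_rows --pt "0 0 0 0 0 1" --pt "0 0 0 0 0 1" --pt "0 0 0 0 0 1" --pt "0 0 0 0 0 1" --pt "0 0 0 0 0 1"

```text
clock: 17.2
position: [516.1, -183.9, 242.1]
orientation: [0.96, 0.279, 0.001, 0.001]
force: [1.6, -0.3, 4.3]
opening: 33.0
```

```bash
python3 st.py; python3 av.py
```

```text
clk 17.2 p [ 516.1 -183.9  242.1] yaw 32.36 F [ 1.6 -0.3  4.3] T [ 0.103 -0.506  0.417] j7 -0.92 e7 -0.274
[[0.433, -0.378], [0.42, -0.536], [0.392, -0.444], [0.397, -0.413]] [ 0.41  -0.443]
```

>>> play_rows --pt "0 0 0 0 0 1" --pt "0 0 0 0 0 1" --pt "0 0 0 0 0 1" --pt "0 0 0 0 0 1" --pt "0 0 0 0 0 1"

```text
clock: 18.02
position: [516.1, -184.0, 242.0]
orientation: [0.972, 0.237, 0.001, 0.001]
force: [3.1, 0.3, 5.4]
opening: 33.0
```

```bash
python3 st.py; python3 av.py
```

```text
clk 18.025 p [ 516.1 -184.   242. ] yaw 27.38 F [3.1 0.3 5.4] T [ 0.11  -0.571  0.444] j7 -1.0 e7 -0.284
[[0.421, -0.405], [0.375, -0.535], [0.474, -0.452], [0.44, -0.424]] [ 0.428 -0.454]
```

>>> play_rows --pt "0 0 0 0 0 1" --pt "0 0 0 0 0 1" --pt "0 0 0 0 0 1" --pt "0 0 0 0 0 1" --pt "0 0 0 0 0 1"

```text
clock: 18.85
position: [516.1, -184.0, 242.0]
orientation: [0.981, 0.194, 0.001, 0.001]
force: [2.1, 0.5, 4.6]
opening: 33.7
```

```bash
python3 st.py; python3 av.py
```

```text
clk 18.85 p [ 516.1 -184.   242. ] yaw 22.38 F [2.1 0.5 4.6] T [ 0.105 -0.64   0.47 ] j7 -1.08 e7 -0.293
[[0.433, -0.409], [0.423, -0.547], [0.41, -0.462], [0.4, -0.434]] [ 0.416 -0.463]
```

>>> play_rows --pt "0 0 0 0 0 1" --pt "0 0 0 0 0 1" --pt "0 0 0 0 0 1" --pt "0 0 0 0 0 1" --pt "0 0 0 0 0 1"

```text
clock: 19.68
position: [516.1, -184.0, 242.1]
orientation: [0.989, 0.151, 0.001, 0.001]
force: [2.2, 0.8, 5.5]
opening: 33.6
```

```bash
python3 st.py; python3 av.py
```

```text
clk 19.675 p [ 516.1 -184.   242.1] yaw 17.38 F [2.2 0.8 5.5] T [ 0.071 -0.663  0.493] j7 -1.17 e7 -0.302
[[0.45, -0.411], [0.436, -0.563], [0.454, -0.472], [0.384, -0.442]] [ 0.431 -0.472]
```

>>> play_rows --pt "0 0 0 0 0 1" --pt "0 0 0 0 0 1" --pt "0 0 0 0 0 1" --pt "0 0 0 0 0 1" --pt "0 0 0 0 0 1"

```text
clock: 20.5
position: [516.2, -184.1, 242.0]
orientation: [0.994, 0.108, 0.001, 0.001]
force: [3.0, 0.2, 4.7]
opening: 33.4
```

```bash
python3 st.py; python3 av.py
```

```text
clk 20.5 p [ 516.2 -184.1  242. ] yaw 12.38 F [3.  0.2 4.7] T [ 0.118 -0.725  0.456] j7 -1.25 e7 -0.311
[[0.439, -0.434], [0.465, -0.564], [0.442, -0.481], [0.423, -0.453]] [ 0.442 -0.483]
```

>>> play_rows --pt "0 0 0 0 0 1" --pt "0 0 0 0 0 1" --pt "0 0 0 0 0 1" --pt "0 0 0 0 0 1" --pt "0 0 0 0 0 1"

```text
clock: 21.32
position: [516.2, -184.1, 242.0]
orientation: [0.998, 0.064, 0.002, 0.001]
force: [1.9, 0.4, 5.4]
opening: 33.4
```

```bash
python3 st.py; python3 av.py
```

```text
clk 21.325 p [ 516.2 -184.1  242. ] yaw 7.39 F [1.9 0.4 5.4] T [ 0.095 -0.72   0.53 ] j7 -1.33 e7 -0.32
[[0.463, -0.437], [0.477, -0.576], [0.448, -0.49], [0.447, -0.461]] [ 0.459 -0.491]
```

>>> play_rows --pt "0 0 0 0 0 1" --pt "0 0 0 0 0 1" --pt "0 0 0 0 0 1" --pt "0 0 0 0 0 1" --pt "0 0 0 0 0 1"

```text
clock: 22.15
position: [516.2, -184.2, 242.1]
orientation: [1.0, 0.021, 0.002, 0.0]
force: [3.4, -0.1, 4.7]
opening: 33.5
```

```bash
python3 st.py; python3 av.py
```

```text
clk 22.15 p [ 516.2 -184.2  242.1] yaw 2.38 F [ 3.4 -0.1  4.7] T [ 0.064 -0.833  0.521] j7 -1.41 e7 -0.33
[[0.439, -0.452], [0.486, -0.583], [0.474, -0.499], [0.429, -0.471]] [ 0.457 -0.501]
```

>>> play_rows --pt "0 0 0 0 0 1" --pt "0 0 0 0 0 1" --pt "0 0 0 0 0 1" --pt "0 0 0 0 0 1"

```text
clock: 22.85
position: [516.2, -184.2, 242.0]
orientation: [1.0, -0.014, 0.002, 0.0]
force: [2.8, -0.1, 5.7]
opening: 33.4
```

```bash
python3 st.py; python3 av.py
```

```text
clk 22.85 p [ 516.2 -184.2  242. ] yaw -1.62 F [ 2.8 -0.1  5.7] T [ 0.04  -0.843  0.564] j7 -1.48 e7 -0.328
[[0.49, -0.469], [0.553, -0.624], [0.476, -0.537], [0.469, -0.508]] [ 0.497 -0.534]
```

>>> play_rows --pt "0 0 0 0 0 1" --pt "0 0 0 0 0 1" --pt "0 0 0 0 0 1"

```text
clock: 23.42
position: [516.2, -184.2, 242.1]
orientation: [0.999, -0.04, 0.002, 0.0]
force: [3.8, -0.8, 5.3]
opening: 33.0
```

```bash
python3 st.py; python3 av.py
```

```text
clk 23.425 p [ 516.2 -184.2  242.1] yaw -4.63 F [ 3.8 -0.8  5.3] T [ 0.007 -0.893  0.465] j7 -1.53 e7 -0.307
[[0.4, -0.423], [0.448, -0.597], [0.472, -0.513], [0.45, -0.483]] [ 0.443 -0.504]
```

Torque peaked near 0.5 and is now falling, so it is breaking over. I'll go 2° further to confirm, which stays well below 0.25 rad.

>>> play_rows --pt "0 0 0 0 0 1" --pt "0 0 0 0 0 1"

```text
clock: 23.88
position: [516.2, -184.3, 242.1]
orientation: [0.998, -0.058, 0.002, 0.0]
force: [3.3, -0.3, 5.2]
opening: 33.1
```

```bash
python3 st.py; python3 av.py
```

```text
clk 23.875 p [ 516.2 -184.3  242.1] yaw -6.63 F [ 3.3 -0.3  5.2] T [ 0.023 -0.899  0.448] j7 -1.56 e7 -0.276
[[0.4, -0.407], [0.431, -0.561], [0.391, -0.481], [0.422, -0.453]] [ 0.411 -0.475]
```

>>> play_rows --pt "0 0 0 0 0 1" --pt "0 0 0 0 0 0"

```text
clock: 24.32
position: [516.2, -184.3, 242.0]
orientation: [0.998, -0.066, 0.002, 0.0]
force: [2.8, -1.0, 5.0]
opening: 33.4
```

```bash
python3 st.py; python3 av.py
```

```text
clk 24.325 p [ 516.2 -184.3  242. ] yaw -7.61 F [ 2.8 -1.   5. ] T [ 0.078 -0.932  0.476] j7 -1.57 e7 -0.497
[[0.457, -0.447], [0.463, -0.433], [0.437, -0.429], [0.39, -0.429]] [ 0.437 -0.434]
```

>>> play_rows --pt "0 0 0 0 0 -1.5" --pt "0 0 0 0 0 -1.5" --pt "0 0 0 0 0 -1.5" --pt "0 0 0 0 0 -1.5" --pt "0 0 0 0 0 -1.5"

```text
clock: 25.15
position: [516.1, -184.3, 242.0]
orientation: [1.0, -0.001, 0.002, 0.0]
force: [2.9, 0.1, 5.4]
opening: 33.2
```

```bash
python3 st.py; python3 av.py
```

```text
clk 25.15 p [ 516.1 -184.3  242. ] yaw -0.1 F [2.9 0.1 5.4] T [ 0.094 -0.839  0.033] j7 -1.45 e7 -0.328
[[0.08, -0.112], [0.125, 0.079], [0.073, -0.053], [0.116, -0.097]] [ 0.099 -0.046]
```

Clicked at the peak, and turned back so the handle has sprung to rest. Now 3° more within the slot play, then lift slowly.

>>> play_rows --pt "0 0 0 0 0 -1.5" --pt "0 0 0 0 0 -1.5" --pt "0 0 0 0 0 0"

```text
clock: 25.72
position: [516.0, -184.3, 242.0]
orientation: [1.0, 0.025, 0.001, 0.0]
force: [2.3, -1.3, 5.9]
opening: 33.2
```

```bash
python3 st.py
```

```text
clk 25.725 p [ 516.  -184.3  242. ] yaw 2.83 F [ 2.3 -1.3  5.9] T [ 0.199 -0.834  0.017] j7 -1.4 e7 0.132
```

>>> play_rows --pt "0 0 -0.003 0 0 0" --pt "0 0 -0.004 0 0 0" --pt "0 0 -0.006 0 0 0" --pt "0 0 -0.01 0 0 0" --pt "0 0 -0.01 0 0 0"

```text
clock: 26.35
position: [514.0, -184.1, 274.6]
orientation: [1.0, 0.025, -0.001, -0.0]
force: [0.8, 0.4, -2.1]
opening: 33.1
```

```bash
python3 -c "
from h import *
plan((556.1,212.6,272),113.9,15)
q,_,_=cap('side')
cv2.imwrite('pics/g3.png',cv2.resize(q[260:380,270:390],(600,600))[:,:,::-1])"
```

```text
clock 26.35 pos [ 514.  -184.1  274.6] yaw 2.8 tilt [-0.0015  0.0002] j [ 0.79  0.29 -0.6   1.75  0.18  1.15 -1.38] F [ 0.8  0.4 -2.1] T [ 0.005  0.023 -0.027] op 33.1
[0.0041, -0.0263, 0.0002, 0, 0, np.float64(-7.41)],
[0.0075, -0.0255, 0.0002, 0, 0, np.float64(-7.41)],
[0.0107, -0.0244, 0.0002, 0, 0, np.float64(-7.41)],
[0.0137, -0.0228, 0.0002, 0, 0, np.float64(-7.41)],
[0.0166, -0.0208, 0.0002, 0, 0, np.float64(-7.41)]

[0.0191, -0.0185, 0.0002, 0, 0, np.float64(-7.41)],
[0.0213, -0.0159, 0.0002, 0, 0, np.float64(-7.41)],
[0.0232, -0.013, 0.0002, 0, 0, np.float64(-7.41)],
[0.0247, -0.0099, 0.0002, 0, 0, np.float64(-7.41)],
[0.0258, -0.0066, 0.0002, 0, 0, np.float64(-7.41)]

[0.0264, -0.0033, 0.0002, 0, 0, np.float64(-7.41)],
[0.0266, 0.0002, 0.0002, 0, 0, np.float64(-7.41)],
[0.0264, 0.0036, 0.0002, 0, 0, np.float64(-7.41)],
[0.0257, 0.0069, 0.0002, 0, 0, np.float64(-7.41)],
[0.0246, 0.0102, 0.0002, 0, 0, np.float64(-7.41)]
```

View pics/g3.png

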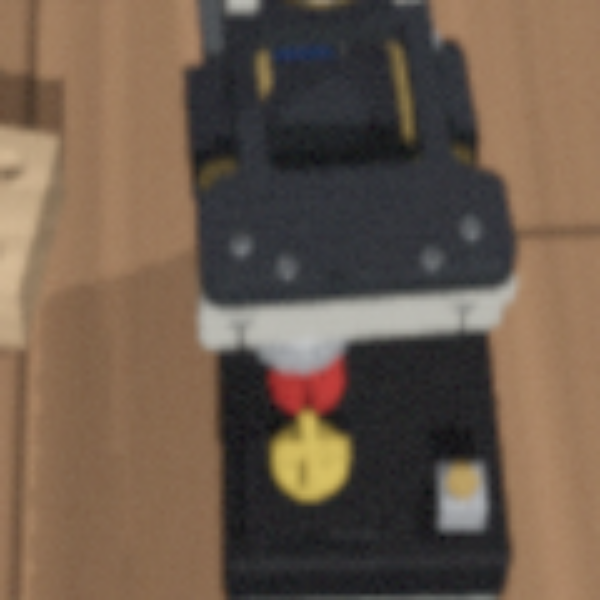

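The socket is clear of the red plug. Back to the block.

>>> play_rows --pt "0.004 -0.0265 0 0 0 -7.4" --pt "0.0075 -0.0255 0 0 0 -7.4" --pt "0.0105 -0.0245 0 0 0 -7.4" --pt "0.0135 -0.023 0 0 0 -7.4" --pt "0.0165 -0.021 0 0 0 -7.4"

```text
clock: 27.02
position: [527.9, -50.6, 274.6]
orientation: [0.939, 0.343, -0.0, 0.0]
force: [0.8, 0.8, -2.8]
opening: 33.4
```

>>> play_rows --pt "0.019 -0.0185 0 0 0 -7.4" --pt "0.0215 -0.016 0 0 0 -7.4" --pt "0.023 -0.013 0 0 0 -7.4" --pt "0.0245 -0.01 0 0 0 -7.4" --pt "0.026 -0.0065 0 0 0 -7.4"

```text
clock: 27.65
position: [542.0, 81.4, 274.5]
orientation: [0.782, 0.623, -0.0, 0.0]
force: [0.5, -0.9, -3.1]
opening: 33.4
```

>>> play_rows --pt "0.0265 -0.0035 0 0 0 -7.4" --pt "0.0265 0 0 0 0 -7.4" --pt "0.0265 0.0035 0 0 0 -7.4" --pt "0.0255 0.007 0 0 0 -7.4" --pt "0.0245 0.01 0 0 0 -7.4"

```text
clock: 28.28
position: [555.8, 213.4, 274.4]
orientation: [0.544, 0.839, -0.0, 0.0]
force: [-0.1, -0.1, -2.6]
opening: 33.5
```

>>> play_rows --pt "0 0 0 0 0 0" --pt "0 0 0.02 0 0 0" --pt "0 0 0.035 0 0 0" --pt "0 0 0.035 0 0 0" --pt "0 0 0.02 0 0 0"

```text
clock: 28.9
position: [554.6, 210.5, 161.1]
orientation: [0.547, 0.837, -0.002, -0.001]
force: [-0.3, -0.7, -2.2]
opening: 33.1
```

>>> play_rows --pt "0 0 0 0 0 0" --pt "0 0 0 0 0 0" --pt "0 0 0 0 0 0" --pt "0 0 0 0 0 0"

```text
clock: 29.4
position: [556.2, 213.4, 165.2]
orientation: [0.546, 0.838, 0.001, 0.001]
force: [0.1, -1.3, -2.6]
opening: 33.1
```

```bash
python3 -c "
from h import *
plan((556.1,212.6,144),113.9,1)
q,_,_=cap('side')
cv2.imwrite('pics/g4.png',cv2.resize(q[120:240,280:400],(600,600))[:,:,::-1])"
```

```text
clock 29.4 pos [556.2 213.4 165.2] yaw 113.8 tilt [0.0017 0.0003] j [ 0.28  0.63 -0.97  1.74  0.58  1.08 -0.46] F [ 0.1 -1.3 -2.6] T [ 0.083 -0.124 -0.001] op 33.1
[-0.0007, -0.0004, 0.0212, 0, 0, np.float64(-0.07)],
```

View pics/g4.png

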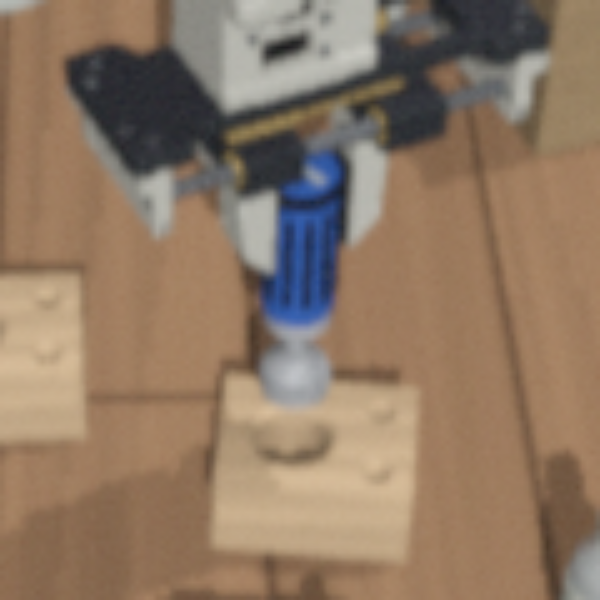

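The picture shows the driver upright, directly over the well. I'll correct and lower it.

>>> play_rows --pt "0 0 0.008 0 0 0" --pt "0 0 0.01 0 0 0" --pt "0 0 0.01 0 0 0" --pt "0 0 0.004 0 0 0" --pt "0 0 0 0 0 0"

```text
clock: 30.08
position: [555.3, 213.1, 131.7]
orientation: [0.546, 0.838, -0.0, -0.0]
force: [-0.3, -0.8, -2.6]
opening: 33.2
```

>>> play_rows --pt "0 0 0 0 0 0" --pt "0 0 0 0 0 0"

```text
clock: 30.32
position: [555.8, 213.3, 132.6]
orientation: [0.546, 0.838, 0.0, 0.0]
force: [-0.4, 0.2, -1.7]
opening: 33.1
```

```bash
python3 -c "
from h import *
plan((556.1,212.6,94.5),113.9,1)"
```

```text
clock 30.325 pos [555.8 213.3 132.6] yaw 113.8 tilt [0.0007 0.0002] j [ 0.26  0.67 -0.93  1.76  0.62  1.03 -0.49] F [-0.4  0.2 -1.7] T [ 0.041 -0.081  0.007] op 33.1
[-0.0008, -0.0001, 0.0381, 0, 0, np.float64(-0.06)],
```

>>> play_rows --pt "-0.0005 0 0.004 0 0 0" --pt "0 0 0.005 0 0 0" --pt "0 0 0.006 0 0 0" --pt "0 0 0.006 0 0 0" --pt "0 0 0 0 0 0"

```text
clock: 30.95
position: [555.3, 212.5, 110.5]
orientation: [0.546, 0.838, -0.0, -0.0]
force: [0.0, 0.8, -2.0]
opening: 33.2
```

```bash
python3 st.py
```

```text
clk 30.95 p [555.3 212.5 110.5] yaw 113.84 F [ 0.   0.8 -2. ] T [-0.024 -0.14  -0.041] j7 -0.5 e7 -0.031
```

Entering freely. Lower the rest.

>>> play_rows --pt "0 0 0.005 0 0 0" --pt "0 0 0.005 0 0 0" --pt "0 0 0.003 0 0 0" --pt "0 0 0.002 0 0 0" --pt "0 0 0 0 0 0"

```text
clock: 31.58
position: [555.7, 212.7, 96.1]
orientation: [0.546, 0.838, -0.0, -0.0]
force: [-0.1, 0.6, -2.8]
opening: 33.2
```

```bash
python3 st.py
```

```text
clk 31.575 p [555.7 212.7  96.1] yaw 113.84 F [-0.1  0.6 -2.8] T [ 0.005 -0.11   0.076] j7 -0.52 e7 -0.011
```

>>> play_rows --pt "0 0 0.001 0 0 0" --pt "0 0 0.0005 0 0 0" --pt "0 0 0.0005 0 0 0" --pt "0 0 0.0005 0 0 0" --pt "0 0 0 0 0 0"

```text
clock: 32.2
position: [556.0, 212.8, 94.2]
orientation: [0.546, 0.838, 0.0, 0.0]
force: [-1.7, -0.4, 2.8]
opening: 33.0
```

```bash
python3 st.py
```

```text
clk 32.2 p [556.  212.8  94.2] yaw 113.84 F [-1.7 -0.4  2.8] T [-0.237  0.253 -0.057] j7 -0.52 e7 -0.002
```

It is on the well floor at the same z as at pickup (94.2), with contact. Release.

>>> play_rows --pt "0 0 0 0 0 0" --pt "0 0 0 0 0 0" --pt "0 0 0 0 0 0" --pt "0 0 0 0 0 0" --pt "0 0 0 0 0 0" --hand 0

```text
clock: 32.83
position: [555.8, 212.7, 93.7]
orientation: [0.546, 0.838, 0.0, -0.0]
force: [-0.2, -0.8, 0.4]
opening: 78.5
```

>>> play_rows --pt "0 0 0 0 0 0" --pt "0 0 0 0 0 0" --pt "0 0 0 0 0 0" --pt "0 0 -0.02 0 0 0" --pt "0 0 -0.03 0 0 0"

```text
clock: 33.45
position: [555.4, 212.7, 144.7]
orientation: [0.546, 0.838, -0.0, -0.0]
force: [0.6, 0.8, 0.0]
opening: 91.7
```

>>> play_rows --pt "0 0 -0.04 0 0 0" --pt "0 0 -0.04 0 0 0" --pt "0 0 -0.04 0 0 0" --pt "0 0 -0.02 0 0 0" --pt "-0.04 0 0 0 0 0"

```text
clock: 34.08
position: [571.2, 180.4, 286.9]
orientation: [0.543, 0.84, 0.002, 0.001]
force: [0.6, -0.5, -0.6]
opening: 92.2
```

>>> play_rows --pt "-0.05 0 0 0 0 0" --pt "-0.05 0 0 0 0 0" --pt "-0.04 0 0 0 0 0" --pt "0 0 0 0 0 0" --pt "0 0 0 0 0 0"

```text
clock: 34.7
position: [628.0, 48.8, 283.5]
orientation: [0.546, 0.838, 0.0, -0.001]
force: [-0.4, 0.4, -0.2]
opening: 91.8
```

```bash
python3 - <<'E'
from h import *
p,d,w=cap('top'); q,_,b=cap('side')
for nm,P,W in(('top',p,w),('side',q,b)):
    P=P.astype(int)
    t=(abs(W[...,2]-139)<5)&(P[...,2]>90)&(W[...,1]>170)&(W[...,1]<260)&(W[...,0]>500)&(W[...,0]<610)
    print(nm,t.sum(),W[t].mean(0) if t.any() else 0)
t=[cv2.resize(x,(400,300),interpolation=cv2.INTER_CUBIC) for x in (p[200:260,215:295],p[205:265,345:425],q[160:235,300:400],q[310:370,295:375])]
cv2.imwrite('pics/end.png',np.vstack([np.hstack(t[:2]),np.hstack(t[2:])])[:,:,::-1])
E
python3 st.py
```

```text
top 134 [555.34027188 213.55868113 139.28753769]
side 127 [555.84863754 211.46609133 137.18345335]
clk 34.8 p [627.9  49.9 283.9] yaw 113.99 F [0.1 0.3 0.2] T [ 0.05  -0.086  0.008] j7 -0.09 e7 -0.002
```

View pics/end.png

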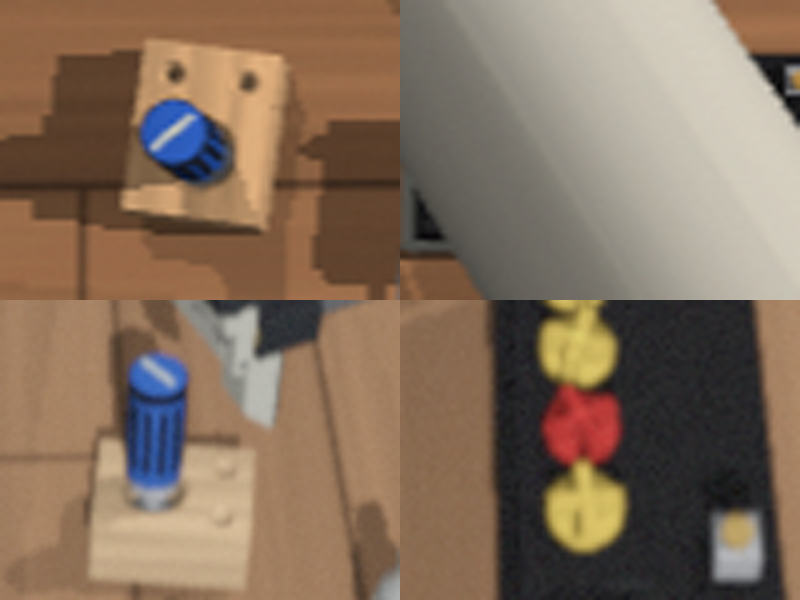

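The driver stands upright in the well, with its top at z 139 and at the same place as at the start. The red plug's cross has turned and the robot is clear. Handing in.

```bash
python3 -c "
from station import r
print(r.close_job())"
```

```text
the job is handed in; nothing more can be done
None
```

The job is done and handed in at about 35 s of the 72 s allowed; the hand-in reports no verdict.

- **Seating:** I took the driver from the farthest block and lowered it over the red plug until it touched the round head. Contact came at TCP z 242.0 mm, against 242.2 expected.
- **Turning and click:** I turned it clockwise at no more than about 0.17 rad/s, a little over 1.2 rad in all. Torque climbed from about 0.39 to 0.50 N·m, then started to fall, which I took as the click. I went about 3° further to be sure. I worked the handle angle out from the torque and the turn, not measured directly: about 0.09–0.17 rad, past the 0.06 click and below the 0.25 forcing limit.
- **Return:** I let the handle spring back and returned the driver to its well. It touched the floor at the pickup height (TCP z 94.2 mm).
- **Last checks:** The driver is upright with its top at z 139 mm in the top camera (137 mm in the side camera, as at the start), within 0.5 mm of its starting place. The plug's cross has visibly turned, the gripper is open and clear, and the wrist force is about zero.
- **Disagreement:** Wrist torque read slightly high once (0.437 after 0.411 N·m) just after the click, while joint 7 torque kept falling. I put that down to noise.

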